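# Tip the fat cell out of the two-section dish

## Robot

A 7-joint arm with a two-finger parallel gripper is mounted at the origin on the work surface. World frame = base frame: x ahead of the robot, y to its left, z up, the work surface at z = 0. Lengths are in mm, angles in degrees, forces in N, time in s.
With the tool pointing down it reaches from about 350 to 900 mm from the base axis. Payload 19.9 kg.
Tool frame: the origin (TCP) lies where the fingers leave the gripper's body, on its centre line; the fingertips stand 73 mm ahead of it and the grasp point (between the pads) lies 54 mm ahead of it (env.grip_depth is the distance from the TCP to the grasp point, in mm); z points along the fingers, y is the direction in which the jaws open and shut (so a half turn about z gives the same grasp; the last joint's range is limited). The gripper opens to 85 mm and grips with 20 to 120 N. Pads are 22 mm wide; open, the fingers measure 114 mm over their backs; the gripper's body (76 mm by 85 mm) begins 54 mm behind the grasp point. The pads swing forward as they close: fully open they stand 13 mm farther back than shut.
Start: joints at [-68.669, 23.915, -0.59, 92.452, 0.269, 63.638, -3.037], TCP at [251.294, 572.241, 303.86] pointing down, gripper open.
Joint ranges: [-161.28, 161.28], [-22.2, 115.67], [-73.04, 71.86], [3.21, 147.25], [-68.34, 248.33], [10.77, 114.83], [-161.83, 161.83]. Speed limits (degrees/s): [108.29, 108.29, 136.94, 136.94, 172.46, 172.46, 172.46].

## Interface

Orientations are given as [roll, pitch, yaw] about the fixed x, y, z axes, in that order (R = Rz(yaw) Ry(pitch) Rx(roll)).
In Python, from rig import env gives the robot as it stands.
- The arm moves only by the tool move_arm, never from a script. Its argument "rows" is a list of rows, each an object with "delta_rot": the turn, a rotation vector about the tool's x, y, z in degrees, a list of three; "slide": the shift along the tool's x, y, z in cm, a list of three; "fingers": the closure, from 0 (fully open) to 1 (shut). In form: [{"delta_rot": [ax, ay, az], "slide": [x, y, z], "fingers": fingers}, ...]. A call has 1 to 12 rows; each row shifts and turns the pose as measured when the row begins, along the tool's axes as they then stand; what a row does not reach is not made up. A row lasts 1/10 s, in which the tool goes at most 50 mm and 8.59 degrees, less where a joint would pass 70% of its speed; a pose out of reach is approached as far as the arm can. A call with a gripper value outside its range is refused whole. The fingers move at their own pace and stop on an object; the grip force is fixed at half the most. Time passes only in rows, so rows that do not move let the fingers close. It gives the time, the measured TCP pose, the force and the opening at its end, in the units of the state.
- env.state(): the state, without advancing time (a new reading comes with each control period).
- env.get_image(name): name is "side" or "top" or "wrist"; returns a dict with "frame" (384x512x3 uint8, red, green, blue), "range_z" (384x512 float32, mm along the optical axis (not along the pixel's ray), 0 where there is no reading), "fx", "fy", "cx", "cy" (pixels), "dist" ([k1, k2, p1, p2, k3] as OpenCV has them; the pictures are not rectified), "pose" (4x4, takes a point from camera to world coordinates); the wrist camera has in their place "mount" (4x4, takes a point from camera to tool coordinates, whose origin is the TCP and whose axes are the flange's). Camera axes: x right, y down, z forward; pixel columns grow to the right and rows downward; lengths in mm; the calibration is good to about 2 mm. A picture is of the moment at which its call begins: read the wrist's pose just before it.
- env.close_job(): hands the job in, once; it reports no verdict.
The state is a dict: "t": time; "q": joint angles; "qvel": joint speeds; "joint_efforts": joint torques, N m; "tool_pos": TCP position; "ee_rot": TCP orientation; "ft_force": force on the tool from outside, world axes, zero at the start; "wrist_torque": the same for the moment, N m; "finger_gap": finger opening in mm.
Only numpy, scipy, OpenCV 4.12 (cv2) and the standard library are available. Lean on these libraries where they do the work, as an engineer would, in place of code of your own. Each camera call takes 0.05 s, during which the arm holds its last target. There are 200 camera calls.

## Task

Two battery cells lie in the grey two-section dish, one in each section. Pick the dish up by its middle fin, turn it and tip it so that only the fat cell rolls out into the square steel tub, then stand the dish upright on the bench again, clear of the tub, with the slim cell still in it. Do not touch either cell with the robot.

Things in the scene. Friction and masses are not known exactly. Their poses are not given: they have to be found in the camera images.
- dish: Grey plastic dish, 120 (x) by 88 (y) mm, loose, 0.25 kg. Origin: centre of underside, z up. Grip fin in its y-z plane at x = 0 (12 mm thick; upper part 60 mm long, top at z = 95) splits it into a +x and a -x section. Each floor slopes up 12 degrees from z = 6 at the fin to 17.5 mm at the outer edge x = +-60, open there with no lip. End walls at y = +-42, 38 high. Grip the fin across x from above.
- fat_cell: Fat cylindrical battery cell, bright bare metal, 26 mm diameter, 65 long, 90 g. Origin at its middle; y along its axis. Lies along the dish's y against the fin, in either section, top below z = 40 of the dish. It rolls out over the open edge when the dish is tipped to its side by well over 12 degrees (35 to 40 is prompt).
- slim_cell: Slim cylindrical battery cell, bright bare metal, 14 mm diameter, 50 long, 25 g. Origin at its middle; y along its axis. Lies likewise in the dish's other section; when the dish is tipped to the fat cell's side it leans on the fin and stays.
- tub: Square open steel tub fixed to the bench, 190 by 190 mm outside, 50 mm high, walls and floor about 4 to 5 mm thick. Origin: centre of its underside; x and y along its sides, z up. It is empty at the start and stands to one side of the dish, on the left or on the right.

How it is judged (in metres and radians):
On the way:
1. the fat cell has come to lie in the tub while the dish is held clear of the bench (x of fat_cell in the frame of tub between -0.092 and 0.092 m and y of fat_cell in the frame of tub between -0.092 and 0.092 m and z of fat_cell in the frame of tub below 0.06 m and height (world z) of dish above 0.03 m), for 0.1 s.
At the end, for the whole second after the job is handed in: The fat cell lies inside the tub (centre within the walls, below 60 mm); the slim cell still lies in a section of the dish; the dish stands released and at rest on the bench, upright within 10 degrees, its underside within 10 mm of the bench, its centre more than 140 mm from the tub's (x of fat_cell in the frame of tub between -0.092 and 0.092 m and y of fat_cell in the frame of tub between -0.092 and 0.092 m and z of fat_cell in the frame of tub below 0.06 m and x of slim_cell in the frame of dish between -0.06 and 0.06 m and y of slim_cell in the frame of dish between -0.042 and 0.042 m and z of slim_cell in the frame of dish below 0.04 m and height (world z) of dish below 0.01 m and angle between dish's own z axis and vertical below 0.175 rad and horizontal distance between dish and tub above 0.14 m and linear speed of dish below 0.02 m/s); the robot touches nothing.
It fails at once if the robot touches the fat cell (contact force between any of the fingers, the arm and fat_cell above 0.5 N).
It fails at once if the robot touches the slim cell (contact force between any of the fingers, the arm and slim_cell above 0.5 N).
It fails at once if the slim cell falls out of the dish (distance between slim_cell and dish above 0.1 m).
It also fails if it takes over 48 s, if anything falls off the work surface, if the arm or the gripper's body presses on something with over 40 N, if the wrist force passes 120 N, or if a joint passes its speed limit or range.

## Working session

There is one attempt and no reset: what is moved stays moved. The work goes in short steps, Python scripts to look and compute and a tool call to move; the robot and the scene stay as the last step left them, time stands still between calls to the robot, and variables do not carry over. Pictures are saved under pics/ and viewed, about 8 in all and at most 12, crops included, and the job is handed in when it is done.

Besides the shell and the picture viewer there is one more tool, called after "Call:" by a JSON object that holds its "api" and its "payload". move_arm: Moves the arm, as the interface text tells. Its arguments: {"type":"object","properties":{"rows":{"type":"array","items":{"type":"object","properties":{"delta_rot":{"type":"array","items":{"type":"number"}},"slide":{"type":"array","items":{"type":"number"}},"fingers":{"type":"number"}}}}},"required":["rows"]}

```bash
mkdir -p pics; ls; cat > h.py <<'E'
import numpy as np, cv2
from rig import env
from scipy.spatial.transform import Rotation as R
def cloud(im):
    K=np.array([[im['fx'],0,im['cx']],[0,im['fy'],im['cy']],[0,0,1]]);d=np.array(im['dist'],float)
    h,w=im['range_z'].shape
    u,v=np.meshgrid(np.arange(w),np.arange(h))
    p=cv2.undistortPoints(np.stack([u,v],-1).reshape(-1,1,2).astype(float),K,d).reshape(h,w,2)
    z=im['range_z'].astype(float)
    P=np.stack([p[...,0]*z,p[...,1]*z,z],-1)
    T=np.array(im['pose']); W=P@T[:3,:3].T+T[:3,3]; W[z==0]=np.nan
    return W
def save(f,n): cv2.imwrite('pics/'+n,f[...,::-1])
E
python3 - <<'E'
from h import *
print(env.state())
a=env.get_image('top');b=env.get_image('side')
np.savez('s0.npz',t=cloud(a),s=cloud(b),tf=a['frame'],sf=b['frame'])
save(a['frame'],'top0.png');save(b['frame'],'side0.png')
E
```

```text
pics
{'t': 0.0, 'q': array([-68.66564041,  23.94815267,  -0.59044758,  92.48443116,
         0.26963955,  63.63887506,  -3.03572414]), 'qvel': array([-0.05498533, -0.01182774, -0.04183117, -0.13974558,  0.0103032 ,
       -0.03926467,  0.16147767]), 'joint_efforts': array([ 4.72851807e-04, -8.64434981e+01,  6.79002218e-01, -4.34915793e+01,
        1.91153859e-02,  7.19780612e-03, -1.94058384e-05]), 'tool_pos': array([251.23990438, 572.0017197 , 303.2669932 ]), 'ee_rot': array([-1.79930112e+02,  5.49778044e-03,  1.56289563e+02]), 'ft_force': array([-0.41196758, -0.20772468, -0.11286412]), 'wrist_torque': array([-0.05464885, -0.0107149 , -0.02053241]), 'finger_gap': 85.43440547431138}
```

View pics/top0.png

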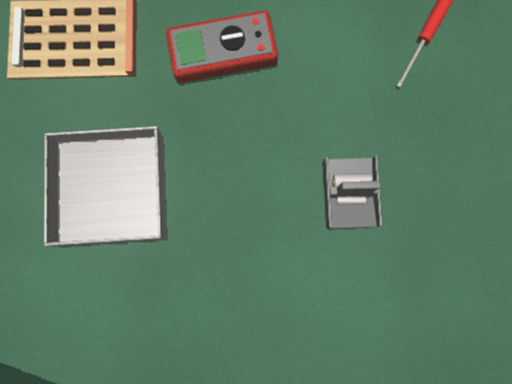

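View pics/side0.png

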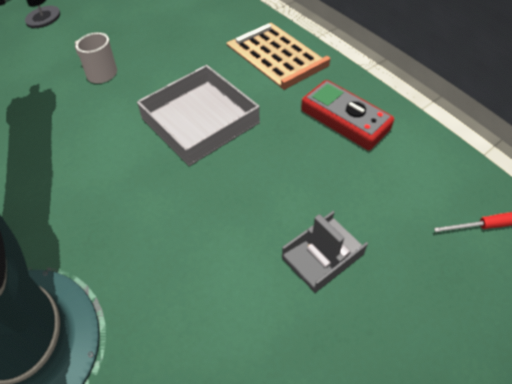

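The top view shows the tub around pixel (102,186) and the dish at (353,192), with its fin horizontal in the image. One cell lies above the fin at about (352,179) and one below at (352,200). Next I measure.

```bash
python3 - <<'E'
from h import *
d=np.load('s0.npz');t=d['t'];f=d['tf'].astype(int)
def box(m,n):
    p=t[m]; r=cv2.minAreaRect(p[:,:2].astype(np.float32)); print(n,m.sum(),np.round(np.median(p,0),1),r)
m0=np.zeros(t.shape[:2],bool)
a=m0.copy();a[110:260,30:180]=1;z=t[...,2]
box(a&(z>40)&(z<58),'rim'); box(a&(z>2)&(z<58),'tub all')
b=m0.copy();b[145:240,315:395]=1
box(b&(z>85)&(z<100),'fintop');box(b&(z>8)&(z<43),'dish');box(b&(z>33)&(z<43),'walls')
bright=f.min(2)>165
for n,r in (('up',slice(165,186)),('low',slice(190,210))):
    m=m0.copy();m[r,325:380]=1
    box(m&bright&(z<60),n)
print(np.round(z[150:236:3,352]),np.round(t[150:236:3,352,:2]).tolist())
c=f[140:245,310:400].astype(np.uint8)
save(cv2.resize(c,None,fx=6,fy=5.6,interpolation=3),'crop.png')
s=d['s'];zs=s[...,2];m=np.zeros(zs.shape,bool);m[200:300,270:380]=1
p=s[m&(zs>85)&(zs<100)];print('side fin',np.round(np.median(p,0)),cv2.minAreaRect(p[:,:2].astype(np.float32)))
E
```

```text
rim 1578 [529.  251.8  48.2] ((522.9073486328125, 239.4000701904297), (191.90769958496094, 192.2720947265625), 2.1310904026031494)
tub all 12422 [527.4 250.5   4.3] ((534.447021484375, 253.0319366455078), (269.0244445800781, 268.2641906738281), 88.48081970214844)
fintop 318 [ 503.1 -181.6   93.5] ((503.5641174316406, -182.2856903076172), (12.51485824584961, 59.86479949951172), 0.6747406721115112)
dish 3070 [ 495.9 -182.6   15.5] ((503.76751708984375, -182.12652587890625), (88.71884155273438, 121.15974426269531), 89.67304992675781)
walls 514 [ 515.3 -175.2   36. ] ((503.4704284667969, -182.4339141845703), (118.72758483886719, 88.51849365234375), 0.043309785425662994)
up 242 [ 525.1 -180.9   32.9] ((525.8085327148438, -183.87551879882812), (17.12070083618164, 63.060359954833984), 6.292142868041992)
low 149 [ 489.4 -182.3   19.7] ((490.1871337890625, -182.27220153808594), (47.41940689086914, 9.126654624938965), 88.74547576904297)
[ 0. -0. -0. 18. 15. 13. 12. 14. 31. 35. 34. 93. 93. 83. 51. 19. 20. 18.
  6.  9. 10.  8. 14. 14. 17. 16. -2. -0. -1.] [[582.0, -192.0], [577.0, -192.0], [571.0, -192.0], [562.0, -188.0], [557.0, -188.0], [552.0, -188.0], [547.0, -188.0], [541.0, -187.0], [532.0, -183.0], [526.0, -182.0], [521.0, -182.0], [506.0, -168.0], [501.0, -168.0], [498.0, -170.0], [498.0, -177.0], [498.0, -184.0], [493.0, -183.0], [488.0, -183.0], [484.0, -185.0], [478.0, -185.0], [473.0, -184.0], [468.0, -184.0], [462.0, -183.0], [457.0, -182.0], [452.0, -181.0], [447.0, -181.0], [443.0, -185.0], [437.0, -184.0], [432.0, -184.0]]
side fin [ 503. -183.   95.] ((505.192626953125, -182.19642639160156), (59.58268737792969, 13.739304542541504), 89.1529312133789)
```

View pics/crop.png

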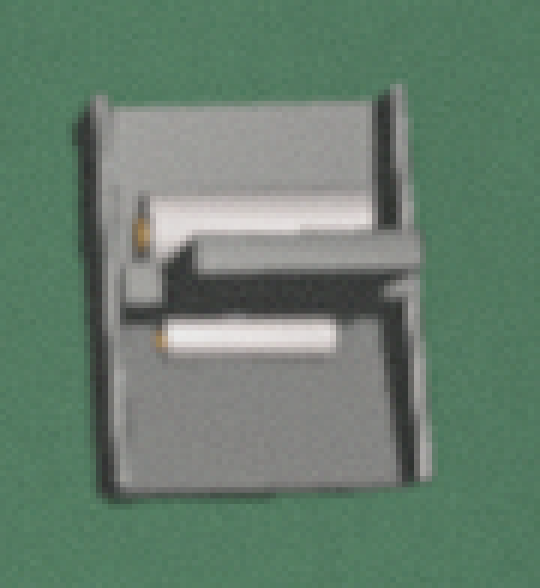

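The dish is at about (503.5, −182.3) with yaw ≈ 0. The fat cell is on its +x side (top z ≈ 34), the slim one on the −x side. The tub centre is about (523, 239).

Plan: grip the fin with tool yaw 90, so tool x is world y, tool y is world x and tool z is down. Carry the dish over the tub and tip it about world +y.

Call:
{"api": "move_arm", "payload": {"rows": [{"delta_rot": [0, 0, 8.3], "slide": [0, 0, 0], "fingers": 0}, {"delta_rot": [0, 0, 8.3], "slide": [0, 0, 0], "fingers": 0}, {"delta_rot": [0, 0, 8.3], "slide": [0, 0, 0], "fingers": 0}, {"delta_rot": [0, 0, 8.3], "slide": [0, 0, 0], "fingers": 0}, {"delta_rot": [0, 0, 8.3], "slide": [0, 0, 0], "fingers": 0}, {"delta_rot": [0, 0, 8.3], "slide": [0, 0, 0], "fingers": 0}, {"delta_rot": [0, 0, 8.3], "slide": [0, 0, 0], "fingers": 0}, {"delta_rot": [0, 0, 8.3], "slide": [0, 0, 0], "fingers": 0}, {"delta_rot": [0, 0, 0], "slide": [-4.5, 1.5, 0], "fingers": 0}, {"delta_rot": [0, 0, 0], "slide": [-4.5, 1.5, 0], "fingers": 0}, {"delta_rot": [0, 0, 0], "slide": [-4.5, 1.5, 0], "fingers": 0}, {"delta_rot": [0, 0, 0], "slide": [-4.5, 1.5, 0], "fingers": 0}]}}

```text
t: 1.3
tool_pos: [300.9, 387.0, 298.5]
ee_rot: [-179.8, 0.5, 87.8]
ft_force: [1.5, 0.2, 1.0]
finger_gap: 85.3
```

Call:
{"api": "move_arm", "payload": {"rows": [{"delta_rot": [0, 0, 0], "slide": [-4.6, 1.6, 0], "fingers": 0}, {"delta_rot": [0, 0, 0], "slide": [-4.6, 1.6, 0], "fingers": 0}, {"delta_rot": [0, 0, 0], "slide": [-4.6, 1.6, 0], "fingers": 0}, {"delta_rot": [0, 0, 0], "slide": [-4.6, 1.6, 0], "fingers": 0}, {"delta_rot": [0, 0, 0], "slide": [-4.6, 1.6, 0], "fingers": 0}, {"delta_rot": [0, 0, 0], "slide": [-4.6, 1.6, 0], "fingers": 0}, {"delta_rot": [0, 0, 0], "slide": [-4.6, 1.6, 0], "fingers": 0}, {"delta_rot": [0, 0, 0], "slide": [-4.6, 1.6, 0], "fingers": 0}, {"delta_rot": [0, 0, 0], "slide": [-4.6, 1.6, 0], "fingers": 0}, {"delta_rot": [0, 0, 0], "slide": [-4.6, 1.6, 0], "fingers": 0}, {"delta_rot": [0, 0, 0], "slide": [-4.6, 1.6, 0], "fingers": 0}, {"delta_rot": [0, 0, 0], "slide": [-3, 1, 0], "fingers": 0}]}}

```text
t: 2.5
tool_pos: [465.2, -174.1, 302.0]
ee_rot: [-179.9, 0.3, 87.9]
ft_force: [-0.5, 1.8, -0.5]
finger_gap: 85.4
```

Call:
{"api": "move_arm", "payload": {"rows": [{"delta_rot": [0, 0, -2.1], "slide": [0.2, 2, 2], "fingers": 0}, {"delta_rot": [0, 0, 0], "slide": [-0.3, 1.5, 3], "fingers": 0}, {"delta_rot": [0, 0, 0], "slide": [0, 0.3, 3], "fingers": 0}, {"delta_rot": [0, 0, 0], "slide": [0, 0, 2], "fingers": 0}, {"delta_rot": [0, 0, 0], "slide": [0, 0, 0], "fingers": 0}]}}

```text
t: 3.0
tool_pos: [504.6, -182.8, 197.6]
ee_rot: [-179.9, 0.4, 89.7]
ft_force: [-0.7, -0.2, 0.4]
finger_gap: 85.5
```

```bash
python3 - <<'E'
from h import *
s=env.state();a=env.get_image('wrist')
T=np.eye(4);T[:3,:3]=R.from_euler('xyz',s['ee_rot'],degrees=True).as_matrix();T[:3,3]=s['tool_pos'];a['pose']=T@np.array(a['mount'])
t=cloud(a);z=t[...,2];m=(z>85)&(z<102)&(abs(t[...,0]-503)<40)&(abs(t[...,1]+182)<50)
p=t[m];print(s['tool_pos'],s['ee_rot'],m.sum(),np.median(p,0),cv2.minAreaRect(p[:,:2].astype(np.float32)))
save(a['frame'],'w1.png')
E
```

```text
[ 504.62296199 -182.78189202  197.59870073] [-179.85887208    0.42731194   89.693307  ] 1391 [ 505.03507452 -176.33462722   96.58213797] ((505.1593017578125, -180.332763671875), (59.688716888427734, 11.830802917480469), 89.49730682373047)
```

View pics/w1.png

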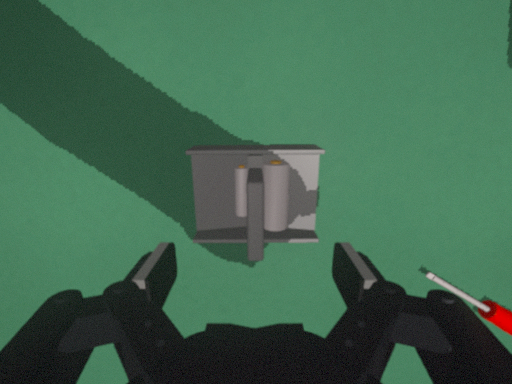

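The wrist view shows the fin at (255,215), centred between the fingers, with the fat cell on the right (+x) and the slim one on the left. I'll descend to TCP z ≈ 132 and grip.

Call:
{"api": "move_arm", "payload": {"rows": [{"delta_rot": [0, 0, 0], "slide": [0.1, 0, 2.5], "fingers": 0}, {"delta_rot": [0, 0, 0], "slide": [0, 0, 2.5], "fingers": 0}, {"delta_rot": [0, 0, 0], "slide": [0, 0, 1.2], "fingers": 0}, {"delta_rot": [0, 0, 0], "slide": [0, 0, 0.3], "fingers": 0}, {"delta_rot": [0, 0, 0], "slide": [0, 0, 0], "fingers": 0.5}, {"delta_rot": [0, 0, 0], "slide": [0, 0, 0], "fingers": 0.75}, {"delta_rot": [0, 0, 0], "slide": [0, 0, 0], "fingers": 1}, {"delta_rot": [0, 0, 0], "slide": [0, 0, 0], "fingers": 1}, {"delta_rot": [0, 0, 0], "slide": [0, 0, 0], "fingers": 1}, {"delta_rot": [0, 0, 0], "slide": [0, 0, 0], "fingers": 1}, {"delta_rot": [0, 0, 0], "slide": [0, 0, 0], "fingers": 1}]}}

```text
t: 4.15
tool_pos: [508.8, -183.0, 141.7]
ee_rot: [179.4, 0.5, 89.8]
ft_force: [-0.6, -0.6, 0.3]
finger_gap: 11.2
```

Call:
{"api": "move_arm", "payload": {"rows": [{"delta_rot": [0, 0, 0], "slide": [0, 0, 0], "fingers": 1}, {"delta_rot": [0, 0, 0], "slide": [0, 0, 0], "fingers": 1}, {"delta_rot": [0, 0, 0], "slide": [0, 0, 0], "fingers": 1}]}}

```text
t: 4.45
tool_pos: [508.9, -183.1, 141.6]
ee_rot: [179.4, 0.5, 89.8]
ft_force: [0.8, 0.7, 1.5]
finger_gap: 11.3
```

Call:
{"api": "move_arm", "payload": {"rows": [{"delta_rot": [0, 0, 0], "slide": [0, 0, 0], "fingers": 0.4}, {"delta_rot": [0, 0, 0], "slide": [0, 0, 0], "fingers": 0.4}, {"delta_rot": [0, 0, 0], "slide": [0, 0, 0], "fingers": 0.4}, {"delta_rot": [0.5, 0, 0], "slide": [0, 0, 0.6], "fingers": 0.4}, {"delta_rot": [0, 0, 0], "slide": [0, 0, 0.5], "fingers": 0.4}, {"delta_rot": [0, 0, 0], "slide": [0, 0, 0], "fingers": 0.4}]}}

```text
t: 5.05
tool_pos: [509.0, -183.0, 129.4]
ee_rot: [180.0, 0.5, 89.8]
ft_force: [0.4, -0.1, -0.1]
finger_gap: 51.5
```

Call:
{"api": "move_arm", "payload": {"rows": [{"delta_rot": [0, 0, 0], "slide": [0, 0, 0], "fingers": 0.7}, {"delta_rot": [0, 0, 0], "slide": [0, 0, 0], "fingers": 0.85}, {"delta_rot": [0, 0, 0], "slide": [0, 0, 0], "fingers": 1}, {"delta_rot": [0, 0, 0], "slide": [0, 0, 0], "fingers": 1}, {"delta_rot": [0, 0, 0], "slide": [0, 0, 0], "fingers": 1}, {"delta_rot": [0, 0, 0], "slide": [0, 0, 0], "fingers": 1}, {"delta_rot": [0, 0, 0], "slide": [0, 0, 0], "fingers": 1}]}}

```text
t: 5.75
tool_pos: [508.9, -183.1, 129.2]
ee_rot: [180.0, 0.5, 89.8]
ft_force: [0.9, -0.3, -2.6]
finger_gap: 11.6
```

```bash
python3 - <<'E'
from h import *
a=env.get_image('wrist');b=env.get_image('side')
save(np.hstack([a['frame'][100:300,130:390],cv2.resize(b['frame'][170:310,250:432],(260,200))]),'g.png')
E
```

```text
(no output)
```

View pics/g.png

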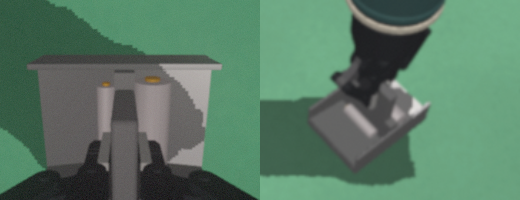

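The pads hold the fin squarely (fin at (124,155) in the left panel), and both cells lie against the fin untouched. Now I lift.

Call:
{"api": "move_arm", "payload": {"rows": [{"delta_rot": [0, 0, 0], "slide": [0, 0, -0.5], "fingers": 1}, {"delta_rot": [0, 0, 0], "slide": [0, 0, -1.2], "fingers": 1}, {"delta_rot": [0, 0, 0], "slide": [0, 0, -1.8], "fingers": 1}, {"delta_rot": [0, 0, 0], "slide": [0, 0, -2], "fingers": 1}, {"delta_rot": [0, 0, 0], "slide": [0, 0, -2], "fingers": 1}, {"delta_rot": [0, 0, 0], "slide": [0, 0, -1.8], "fingers": 1}, {"delta_rot": [0, 0, 0], "slide": [0, 0, -1.2], "fingers": 1}, {"delta_rot": [0, 0, 0], "slide": [0, 0, -0.5], "fingers": 1}]}}

```text
t: 6.65
tool_pos: [507.6, -182.4, 247.3]
ee_rot: [-179.9, 0.4, 89.7]
ft_force: [0.8, -0.1, -4.0]
finger_gap: 11.3
```

Call:
{"api": "move_arm", "payload": {"rows": [{"delta_rot": [0, 0, 0], "slide": [0.8, -0.1, 0], "fingers": 1}, {"delta_rot": [0, 0, 0], "slide": [1.6, -0.2, 0], "fingers": 1}, {"delta_rot": [0, 0, 0], "slide": [2.4, -0.3, 0], "fingers": 1}, {"delta_rot": [0, 0, 0], "slide": [3, -0.3, 0], "fingers": 1}, {"delta_rot": [0, 0, 0], "slide": [3, -0.3, 0], "fingers": 1}, {"delta_rot": [0, 0, 0], "slide": [3, -0.3, 0], "fingers": 1}, {"delta_rot": [0, 0, 0], "slide": [3, -0.3, 0], "fingers": 1}, {"delta_rot": [0, 0, 0], "slide": [3, -0.3, 0], "fingers": 1}, {"delta_rot": [0, 0, 0], "slide": [3, -0.3, 0], "fingers": 1}, {"delta_rot": [0, 0, 0], "slide": [3, -0.3, 0], "fingers": 1}, {"delta_rot": [0, 0, 0], "slide": [2, -0.2, 0], "fingers": 1}, {"delta_rot": [0, 0, 0], "slide": [1, -0.1, 0], "fingers": 1}]}}

```text
t: 7.85
tool_pos: [471.9, 121.1, 238.2]
ee_rot: [-179.3, 0.6, 89.7]
ft_force: [-1.1, -0.3, -4.0]
finger_gap: 11.4
```

Call:
{"api": "move_arm", "payload": {"rows": [{"delta_rot": [0, 0, 0], "slide": [1, 0, 0], "fingers": 1}, {"delta_rot": [0, 0, 0], "slide": [2, 0, 0], "fingers": 1}, {"delta_rot": [0, 0, 0], "slide": [2.5, 0, 0], "fingers": 1}, {"delta_rot": [0, 0, 0], "slide": [2.5, 0, 0], "fingers": 1}, {"delta_rot": [0, 0, 0], "slide": [2, 0, 0], "fingers": 1}, {"delta_rot": [0, 0, 0], "slide": [1, 0, 0], "fingers": 1}, {"delta_rot": [0, 0, 0], "slide": [0.5, 0, 0], "fingers": 1}, {"delta_rot": [0, 0, 0], "slide": [0, 0, 0], "fingers": 1}]}}

```text
t: 8.65
tool_pos: [472.3, 238.0, 234.6]
ee_rot: [-179.2, 0.8, 89.4]
ft_force: [-0.2, -0.7, -3.5]
finger_gap: 11.3
```

```bash
python3 - <<'E'
from h import *
print(env.state()['q'])
a=env.get_image('wrist');b=env.get_image('side')
save(np.hstack([a['frame'],b['frame']])[::1,::1][:, :],'o.png')
c=cv2.resize(np.hstack([a['frame'],b['frame']]),(800,300));save(c,'o.png')
E
```

```text
[-61.54514571  23.04673975  38.83383724 110.3915212  -17.30417105
  53.63343963 -14.92477366]
```

View pics/o.png

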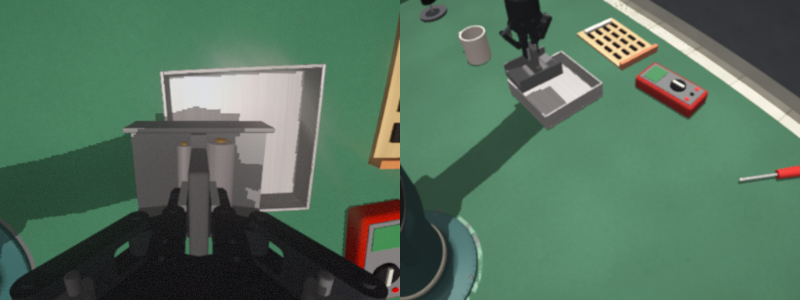

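The left panel shows the dish over the tub with its fat-cell side (right) toward the tub interior. Both cells are in place. I'll lower it slightly, then tip it about tool +x, pivoting around the dish base.

Call:
{"api": "move_arm", "payload": {"rows": [{"delta_rot": [0, 0, 0], "slide": [0, 0.2, 0.7], "fingers": 1}, {"delta_rot": [0, 0, 0], "slide": [0, 0, 0.5], "fingers": 1}, {"delta_rot": [2, 0, 0], "slide": [0, 0.45, 0], "fingers": 1}, {"delta_rot": [4, 0, 0], "slide": [0, 0.9, 0], "fingers": 1}, {"delta_rot": [4, 0, 0], "slide": [0, 0.9, 0], "fingers": 1}]}}

```text
t: 9.25
tool_pos: [495.9, 234.5, 219.5]
ee_rot: [-168.9, 0.7, 89.2]
ft_force: [0.4, 0.4, -2.1]
finger_gap: 11.5
```

Call:
{"api": "move_arm", "payload": {"rows": [{"delta_rot": [4, 0, 0], "slide": [0.1, 0.9, 0], "fingers": 1}, {"delta_rot": [5, 0, 0], "slide": [0.1, 1.1, 0], "fingers": 1}, {"delta_rot": [5, 0, 0], "slide": [0.1, 1.1, 0], "fingers": 1}, {"delta_rot": [5, 0, 0], "slide": [0, 1.1, 0], "fingers": 1}, {"delta_rot": [5, 0, 0], "slide": [0, 1.1, 0], "fingers": 1}, {"delta_rot": [3, 0, 0], "slide": [0, 0.7, 0], "fingers": 1}, {"delta_rot": [0, 0, 0], "slide": [0, 0, 0], "fingers": 1}, {"delta_rot": [0, 0, 0], "slide": [0, 0, 0], "fingers": 1}, {"delta_rot": [0, 0, 0], "slide": [0, 0, 0], "fingers": 1}, {"delta_rot": [0, 0, 0], "slide": [0, 0, 0], "fingers": 1}]}}

```text
t: 10.25
tool_pos: [554.7, 231.9, 190.5]
ee_rot: [-140.8, 0.5, 88.9]
ft_force: [-0.4, -0.4, -1.7]
finger_gap: 11.3
```

```bash
python3 - <<'E'
from h import *
print(env.state()['q'])
a=env.get_image('wrist');b=env.get_image('top');c=env.get_image('side')
save(np.hstack([cv2.resize(a['frame'],(400,300)),cv2.resize(b['frame'][100:280,20:260],(400,300))]),'tip.png')
E
```

```text
[-38.4556066   48.65131796  29.47963508  80.82819011 -28.36754536
  96.46048128  -3.97445479]
```

View pics/tip.png

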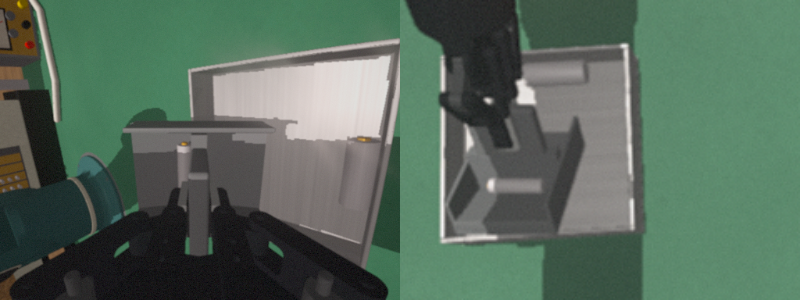

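The fat cell lies in the tub against the far +x wall (right panel, (555,72)), and the slim cell is still in the dish ((515,186)). Now I'll raise the dish and level it slowly.

Call:
{"api": "move_arm", "payload": {"rows": [{"delta_rot": [0, 0, 0], "slide": [0, -0.3, -0.4], "fingers": 1}, {"delta_rot": [0, 0, 0], "slide": [0, -0.6, -0.8], "fingers": 1}, {"delta_rot": [0, 0, 0], "slide": [0, -0.9, -1.2], "fingers": 1}, {"delta_rot": [-2, 0, 0], "slide": [0, -0.8, -0.5], "fingers": 1}, {"delta_rot": [-4, 0, 0], "slide": [0, -0.9, 0], "fingers": 1}, {"delta_rot": [-4, 0, 0], "slide": [0, -0.9, 0], "fingers": 1}, {"delta_rot": [-4, 0, 0], "slide": [0, -0.9, 0], "fingers": 1}, {"delta_rot": [-4, 0, 0], "slide": [0, -0.9, 0], "fingers": 1}, {"delta_rot": [-4, 0, 0], "slide": [0, -0.9, 0], "fingers": 1}, {"delta_rot": [-4, 0, 0], "slide": [0, -0.9, 0], "fingers": 1}, {"delta_rot": [-4, 0, 0], "slide": [0, -0.9, 0], "fingers": 1}, {"delta_rot": [-3, 0, 0], "slide": [0, -0.7, 0], "fingers": 1}]}}

```text
t: 11.6
tool_pos: [489.6, 233.2, 272.0]
ee_rot: [-175.4, 0.0, 88.7]
ft_force: [0.4, 0.6, -2.3]
finger_gap: 11.5
```

Call:
{"api": "move_arm", "payload": {"rows": [{"delta_rot": [-2.4, 0, 0], "slide": [-0.8, -0.5, 0], "fingers": 1}, {"delta_rot": [-2, 0, 0], "slide": [-1.6, -0.3, 0], "fingers": 1}, {"delta_rot": [0, 0, 0], "slide": [-2.4, 0, 0], "fingers": 1}, {"delta_rot": [0, 0, 0], "slide": [-3, 0, 0], "fingers": 1}, {"delta_rot": [0, 0, 0], "slide": [-3, 0, 0], "fingers": 1}, {"delta_rot": [0, 0, 0], "slide": [-3, 0, 0], "fingers": 1}, {"delta_rot": [0, 0, 0], "slide": [-3, 0, 0], "fingers": 1}, {"delta_rot": [0, 0, 0], "slide": [-3, 0, 0], "fingers": 1}, {"delta_rot": [0, 0, 0], "slide": [-3, 0, 0], "fingers": 1}, {"delta_rot": [0, 0, 0], "slide": [-3, 0, 0], "fingers": 1}, {"delta_rot": [0, 0, 0], "slide": [-2, 0, 0], "fingers": 1}, {"delta_rot": [0, 0, 0], "slide": [-1, 0, 0], "fingers": 1}]}}

```text
t: 12.8
tool_pos: [472.8, -64.1, 283.9]
ee_rot: [179.5, -1.2, 88.8]
ft_force: [-0.3, 0.6, -2.1]
finger_gap: 11.3
```

Call:
{"api": "move_arm", "payload": {"rows": [{"delta_rot": [0.5, -1.2, 0], "slide": [-1, 0, 0.5], "fingers": 1}, {"delta_rot": [0, 0, 0], "slide": [-1.5, 0, 1], "fingers": 1}, {"delta_rot": [0, 0, 0], "slide": [-1, 0, 1.5], "fingers": 1}, {"delta_rot": [0, 0, 0], "slide": [0, 0, 2], "fingers": 1}, {"delta_rot": [0, 0, 0], "slide": [0, 0, 2], "fingers": 1}, {"delta_rot": [0, 0, 0], "slide": [0, 0, 1.5], "fingers": 1}, {"delta_rot": [0, 0, 0], "slide": [0, 0, 1], "fingers": 1}, {"delta_rot": [0, 0, 0], "slide": [0, 0, 0.5], "fingers": 1}, {"delta_rot": [0, 0, 0], "slide": [0, 0, 0], "fingers": 1}]}}

```text
t: 13.7
tool_pos: [473.7, -97.7, 180.8]
ee_rot: [-179.9, 0.2, 89.1]
ft_force: [-0.8, 0.7, -2.3]
finger_gap: 11.2
```

Still about 52 mm to go (contact expected at TCP z ≈ 129).

Call:
{"api": "move_arm", "payload": {"rows": [{"delta_rot": [0, 0, 0], "slide": [0, 0, 1], "fingers": 1}, {"delta_rot": [0, 0, 0], "slide": [0, 0, 1.2], "fingers": 1}, {"delta_rot": [0, 0, 0], "slide": [0, 0, 1], "fingers": 1}, {"delta_rot": [0, 0, 0], "slide": [0, 0, 0.6], "fingers": 1}, {"delta_rot": [0, 0, 0], "slide": [0, 0, 0.3], "fingers": 1}, {"delta_rot": [0, 0, 0], "slide": [0, 0, 0], "fingers": 1}]}}

```text
t: 14.3
tool_pos: [474.4, -97.5, 137.2]
ee_rot: [180.0, 0.2, 89.1]
ft_force: [0.8, 0.1, -2.4]
finger_gap: 11.5
```

Call:
{"api": "move_arm", "payload": {"rows": [{"delta_rot": [0, 0, 0], "slide": [0, 0, 0.3], "fingers": 1}, {"delta_rot": [0, 0, 0], "slide": [0, 0, 0.3], "fingers": 1}, {"delta_rot": [0, 0, 0], "slide": [0, 0, 0.15], "fingers": 1}, {"delta_rot": [0, 0, 0], "slide": [0, 0, 0], "fingers": 1}, {"delta_rot": [0, 0, 0], "slide": [0, 0, 0], "fingers": 1}]}}

```text
t: 14.8
tool_pos: [474.8, -97.6, 129.7]
ee_rot: [179.9, 0.2, 89.1]
ft_force: [-0.2, 0.4, -1.9]
finger_gap: 11.3
```

Call:
{"api": "move_arm", "payload": {"rows": [{"delta_rot": [0, 0, 0], "slide": [0, 0, 0.12], "fingers": 1}, {"delta_rot": [0, 0, 0], "slide": [0, 0, 0], "fingers": 1}]}}

```text
t: 15.0
tool_pos: [475.1, -97.3, 129.4]
ee_rot: [179.9, 0.1, 89.1]
ft_force: [0.3, -0.7, -2.9]
finger_gap: 11.7
```

Call:
{"api": "move_arm", "payload": {"rows": [{"delta_rot": [0, 0, 0], "slide": [0, 0, 0.25], "fingers": 1}, {"delta_rot": [0, 0, 0], "slide": [0, 0, 0], "fingers": 1}]}}

```text
t: 15.2
tool_pos: [475.5, -97.3, 128.9]
ee_rot: [179.8, -0.1, 89.1]
ft_force: [-0.8, 0.3, -2.2]
finger_gap: 11.3
```

Call:
{"api": "move_arm", "payload": {"rows": [{"delta_rot": [0, 0, 0], "slide": [0, -0.1, 0.4], "fingers": 1}, {"delta_rot": [0, 0, 0], "slide": [0, 0, 0], "fingers": 1}]}}

```text
t: 15.4
tool_pos: [476.0, -97.8, 126.9]
ee_rot: [179.6, -0.1, 89.1]
ft_force: [-0.4, -0.4, -2.6]
finger_gap: 11.4
```

```bash
python3 - <<'E'
from h import *
a=env.get_image('top');t=cloud(a);b=env.get_image('side');s=cloud(b)
for n,c in(('t',t),('s',s)):
    z=c[...,2];m=(abs(c[...,0]-476)<62)&(abs(c[...,1]+97)<50)
    for lo,hi in((28,46),):
        p=c[m&(z>lo)&(z<hi)];print(n,len(p),np.percentile(p[:,2],[5,50,95]) if len(p) else '')
    e=c[m&(z>8)&(z<60)&(c[...,0]<430)];print('edge',len(e),np.median(e,0) if len(e) else '')
    e=c[m&(z>3)&(z<60)&(c[...,0]>522)];print('edge+',len(e),np.median(e,0) if len(e) else '')
save(cv2.resize(b['frame'][170:310,200:382],(546,420)),'pl.png')
E
```

```text
t 0 
edge 0 
edge+ 0 
s 536 [28.98584224 37.10619491 42.05856085]
edge 445 [421.76289889 -95.98527007  18.54753377]
edge+ 303 [ 529.72553778 -108.87289005   18.50958764]
```

View pics/pl.png

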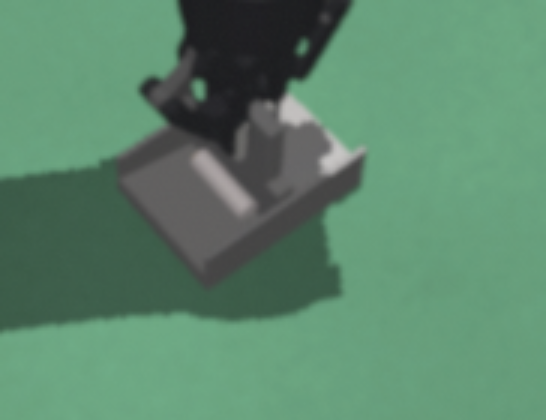

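The dish is level, about 2 mm off the bench by the edge heights, with the slim cell in place at (222,180). I'll ease it down until contact.

Call:
{"api": "move_arm", "payload": {"rows": [{"delta_rot": [0.3, 0, 0], "slide": [0, 0, 0.3], "fingers": 1}, {"delta_rot": [0, 0, 0], "slide": [0, 0, 0], "fingers": 1}]}}

```text
t: 15.7
tool_pos: [476.7, -98.0, 125.1]
ee_rot: [179.8, -0.2, 89.1]
ft_force: [-0.5, 0.0, -2.4]
finger_gap: 11.4
```

Call:
{"api": "move_arm", "payload": {"rows": [{"delta_rot": [0.2, 0, 0], "slide": [0, 0, 0.25], "fingers": 1}, {"delta_rot": [0, 0, 0], "slide": [0, 0, 0], "fingers": 1}]}}

```text
t: 15.9
tool_pos: [477.1, -98.4, 123.9]
ee_rot: [179.9, -0.2, 89.1]
ft_force: [0.4, 0.2, -2.6]
finger_gap: 11.5
```

Call:
{"api": "move_arm", "payload": {"rows": [{"delta_rot": [0, 0, 0], "slide": [0, 0, 0.2], "fingers": 1}, {"delta_rot": [0, 0, 0], "slide": [0, 0, 0], "fingers": 1}]}}

```text
t: 16.1
tool_pos: [477.2, -98.6, 123.3]
ee_rot: [179.9, -0.3, 89.0]
ft_force: [0.4, -0.1, -3.3]
finger_gap: 11.1
```

```bash
python3 - <<'E'
from h import *
b=env.get_image('side');s=cloud(b);z=s[...,2]
for x0,x1 in((417,424),(425,435),(520,528),(529,535)):
    m=(s[...,0]>x0)&(s[...,0]<x1)&(abs(s[...,1]+98)<30)&(z>5)&(z<60)
    print(x0,m.sum(),np.median(z[m]))
m=(s[...,0]>360)&(s[...,0]<400)&(abs(s[...,1]+98)<30);print('bench',np.median(z[m]))
S=np.load('s0.npz')['s'];z=S[...,2]
for x0,x1 in((445,452),(453,463),(548,556),(557,563)):
    m=(S[...,0]>x0)&(S[...,0]<x1)&(abs(S[...,1]+182)<30)&(z>5)&(z<60)
    print('orig',x0,m.sum(),np.median(z[m]))
E
```

```text
417 163 17.641559891361567
425 149 16.729019406176462
520 99 16.471414416632342
529 86 17.85502404321005
bench 444.9114831627017
orig 445 190 17.4960200581815
orig 453 165 17.050629753881594
orig 548 90 16.514041780684238
orig 557 111 17.69903990824855
```

The edge heights now match those on the bench at the start, so the dish is within about 0.3 mm of it. I'll release and retreat.

Call:
{"api": "move_arm", "payload": {"rows": [{"delta_rot": [0, 0, 0], "slide": [0, 0, 0], "fingers": 0.8}, {"delta_rot": [0, 0, 0], "slide": [0, 0, 0], "fingers": 0.6}, {"delta_rot": [0, 0, 0], "slide": [0, 0, 0], "fingers": 0.4}, {"delta_rot": [0, 0, 0], "slide": [0, 0, 0], "fingers": 0.3}, {"delta_rot": [0, 0, 0], "slide": [0, 0, -0.5], "fingers": 0.3}, {"delta_rot": [0, 0, 0], "slide": [0, 0, -2], "fingers": 0.3}, {"delta_rot": [0, 0, 0], "slide": [0, 0, -3], "fingers": 0.3}, {"delta_rot": [0, 0, 0], "slide": [0, 0, -4], "fingers": 0.3}, {"delta_rot": [0, 0, 0], "slide": [0, 0, -3], "fingers": 0.3}, {"delta_rot": [0, 0, 0], "slide": [0, 0, -1], "fingers": 0.3}, {"delta_rot": [0, 0, 0], "slide": [0, 0, 0], "fingers": 0.3}]}}

```text
t: 17.25
tool_pos: [476.2, -99.7, 262.7]
ee_rot: [-179.9, -0.3, 89.0]
ft_force: [0.2, 0.8, -0.6]
finger_gap: 59.8
```

```bash
python3 - <<'E'
from h import *
b=env.get_image('side');s=cloud(b);a=env.get_image('wrist');z=s[...,2]
for x0,x1 in((417,424),(425,435),(520,528),(529,535)):
    m=(s[...,0]>x0)&(s[...,0]<x1)&(abs(s[...,1]+98)<30)&(z>5)&(z<60)
    print(x0,m.sum(),np.median(z[m]))
save(np.hstack([cv2.resize(a['frame'],(400,300)),cv2.resize(b['frame'],(400,300))]),'end.png')
E
```

```text
417 160 17.855270746788847
425 148 16.877577325075265
520 106 16.3690275752586
529 99 17.69852032690676
```

View pics/end.png

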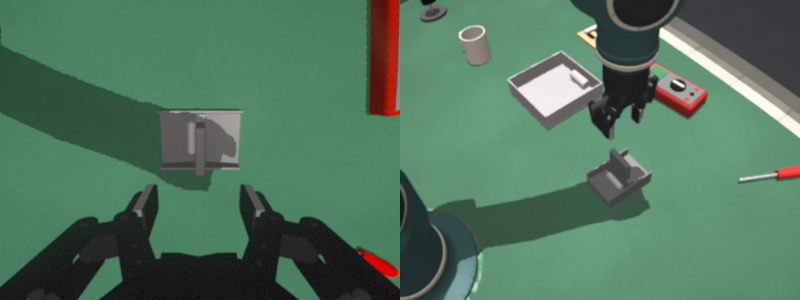

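The dish stands flat on the bench and is released. The slim cell is in it at (191,137) in the left panel, and the fat cell is in the tub at (578,75) in the right panel. I'm handing in.

```bash
python3 -c "
from rig import env
print(env.close_job())"
```

```text
the job is handed in; nothing more can be done
None
```

The fat cell is in the tub and the dish is back on the bench with the slim cell still in it. I handed the job in after about 17 s of robot time. The hand-in gives no verdict, so this rests on my own checks.

I gripped the dish by its fin, carried it over the tub and tipped it about 39° towards the fat cell's side, with no turn about the vertical needed. The fat cell rolled out and came to rest against the tub's far wall. I then levelled the dish and set it down at about (476, -98) mm, roughly 340 mm from the tub's centre, and backed the gripper off.

**Last checks:**
- **Fat cell:** the last side picture shows it inside the tub.
- **Slim cell:** the last wrist picture shows it in its section of the dish, against the fin.
- **Dish:** its outer-edge heights (16.4 to 17.9 mm) match those at the start (16.5 to 17.7 mm), so it stands flat and released.
- **Gripper:** it is open and well above the dish, with wrist force near zero.

**What disagreed:**
- **First grip:** it closed about 10 mm too high, so I opened and gripped again lower.
- **Set-down:** the tool ended about 6 mm lower than when it gripped the dish, so the fin probably slipped slightly in the pads. I judged contact from the edge heights, because the wrist force hardly changed.

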